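# Turn the chamber lid seal side up

## Robot

A 6-joint arm with a two-finger parallel gripper is mounted at the origin on the work surface. World frame = base frame: x ahead of the robot, y to its left, z up, the work surface at z = 0. Lengths are in m, angles in rad, forces in N, time in s.
With the tool pointing down it reaches from about 0.35 to 0.975 m from the base axis. Payload 4.9 kg.
Tool frame: the origin (TCP) lies at the very end of the fingers, on their centre line; the grasp point (between the pads) lies 19 mm behind it; x points along the fingers, y is the direction in which the jaws open and shut, and the axes are right-handed (so a half turn about x gives the same grasp; the last joint's range is limited). The gripper opens to 85 mm and grips with 20 to 120 N. Pads are 22 mm wide; open, the fingers measure 114 mm over their backs; the gripper's body (76 mm by 85 mm) begins 54 mm behind the grasp point. The pads swing forward as they close: fully open they stand 13 mm farther back than shut.
Start: joints at [-1.385, 0.053, 1.613, -0, 1.476, -0.119], TCP at [0.188, -0.596, 0.231] pointing down, gripper open.
Joint ranges: [-3.01, 3.01], [-1.01, 2.22], [0.06, 2.58], [-1.02, 4.17], [0.09, 2.62], [-3.14, 3.14]. Speed limits (rad/s): [2.57, 2.57, 3.14, 3.14, 3.14, 3.14].

## Interface

Orientations are given as a rotation vector (axis times angle).
In Python, from station import ctrl gives the robot as it stands. The module is installed in compiled form; this text tells all that it offers.
- The arm moves only by the shell command python3 -m handwheel 'ROWS' [FORCE]. ROWS is JSON, one flat list of numbers, 7 for each row, row after row: the opening, from 0 (shut) to 1 (fully open), then the shift along the tool's x, y, z in m, then the turn, a rotation vector about the tool's x, y, z in degrees. A call has 1 to 12 rows; each row is the pose to reach, as a shift and turn from the pose commanded when the call began, along the tool's axes at that moment; what a row does not reach only later rows make up. A row lasts 1/12 s, in which the tool goes at most 41.7 mm and 7.16 degrees, less where a joint would pass 70% of its speed; a pose out of reach is approached as far as the arm can. A call with a gripper value outside its range is refused whole. The fingers move at their own pace and stop on an object; FORCE is the grip in N (left out, the last holds). Time passes only in rows, so rows that repeat a pose let the fingers close. It gives the time, the measured TCP pose, the force and the opening at its end, in the units of the state.
- ctrl.get_obs(): the state, without advancing time (a new reading comes with each control period).
- ctrl.get_image(name): name is "side" or "top" or "wrist"; returns (picture, depth): 384x512x3 uint8, blue, green, red; 384x512 float32, m along the optical axis (not along the pixel's ray), 0 where there is no reading.
- ctrl.camera_params(name): a dict with "fov_y" (degrees; the focal length in pixels is half the picture's height over the tangent of half this angle, whatever the lens; pixels are square), "cx", "cy" (the principal point, pixels), "dist_coeffs" ([k1, k2, p1, p2, k3] as OpenCV has them; the pictures are not rectified), "R" (3x3) and "t" (3): a world point X has camera coordinates R X + t; the wrist camera has in their place "hand_eye" (4x4, takes a point from camera to tool coordinates, whose origin is the TCP and whose axes are the tool frame's). Camera axes: x right, y down, z forward; pixel columns grow to the right and rows downward; lengths in m; the calibration is good to about 2 mm. A picture is of the moment at which its call begins: read the wrist's pose just before it. camera_params takes no time and is no camera call.
- ctrl.finish_job(): hands the job in, once; it reports no verdict.
The state is a dict: "t": time; "q": joint angles; "dq": joint speeds; "effort": joint torques, N m; "tool_pos": TCP position; "tool_rot": TCP orientation; "contact_force": force on the tool from outside, world axes, zero at the start; "wrist_torque": the same for the moment, N m; "opening": finger opening in m.
Only numpy, scipy, OpenCV 4.12 (cv2) and the standard library are available. Lean on these libraries where they do the work, as an engineer would, in place of code of your own. Each camera call takes 0.05 s, during which the arm holds its last target.

## Task

The blue lid of the exposure chamber lies with its orange seal down on the bench: turn it over so that it lies flat on the bench, seal up. It is too wide to grip, so slide it along the bench into the curved aluminium stop until it rides up and leans there, press its foot home against the stop with about 12 N (never more than 25 N on the stand), then draw back, reach over the stop and tip the lid over towards the robot. Leave the bottle, the beaker and the white ring where they are.

Things in the scene. Friction and masses are not known exactly. Their poses are not given: they have to be found in the camera images.
- lid: Lid: blue slab 110 (x) by 120 (y) by 14 mm on an 8 mm thick black plug with orange seal (lid x -47 to 25, y -50 to 50 mm, then bevelled out to the +x edge); 0.18 to 0.28 kg. It starts on the plug, slab sides 8 to 22 mm up, +x edge facing the stop within 0.2 rad. Origin: on the seal face, under the slab's middle. z: through the slab, up at the start, down at the end (origin then 22 mm up).
- lid_lead (a point): Middle of the lid's +x slab edge, on the plug side (lid x 55, z 8 mm). This edge rides up the stop; with the lid home it is the top edge, about 83 mm above the bench, seal side facing the stop. Hooked from behind, above the stop, and pulled towards the robot 10 or 15 degrees past upright, the lid falls onto its blue face; its foot stays about where it is.
- lid_near (a point): Middle of the lid's -x side (lid x -55, z 15 mm), where it is pushed. Push slowly and low (fingertips within 5 mm of the bench), best at two places along this side, for it becomes the foot and slides on the bench. Riding up takes up to about 8 N; then the foot stops dead, plug against the kerb, about 11 mm short of it, lid leaning at about 50 degrees. It stays leaning when let go.
- stand: Fixed stand: grey block with two rods that carry an aluminium stop 150 mm wide along y. Origin on the bench at the middle of the stop's front edge when the stop is right back; x points away from the robot, into the stop. The stop may be clamped 0 to 25 mm further forward (-x): not measured, to be seen or felt. It does not give when pushed.
- stand_knob (a point): Top of the black knob on the stand's block, 135 mm behind the stand's origin, 44 mm high; block 30 mm high, rods 23 mm. Stop profile, mm behind its front edge / above the bench: upright kerb 0/0 to 0/6, then a curve through 9/13, 17/19, 24/26, 29/33, 34/39, 38/46, 42/53 and 44/59 to the top edge 47/66; 6 mm sheet. Nothing tall lies behind it.
- bottle: Amber bottle, 52 mm across, 110 mm tall, beside the work. Origin: centre of its underside. Bystander.
- beaker: Glass beaker, 68 mm across, 85 mm tall, beside the work. Origin: centre of its underside. Bystander.
- insert: White plastic ring, 44 mm across, 16 mm high. Origin: centre of its underside. Bystander.
Things that resemble listed ones, but are neither listed nor needed, are in the scene too. Several things look just like the lid: the one meant starts farthest from the robot's base.

How it is judged:
On the way:
1. the lid leans on the stop at more than 45 degrees and is pressed against it with more than 8 N (angle between lid's own z axis and vertical between 0.785 and 1.4 rad and contact force between lid and stand above 8 N), for 0.2 s.
At the end, for the whole second after the job is handed in: The lid lies at rest flat on the bench (within 3.5 degrees and 3 mm), turned over with its seal up (angle between lid's own z axis and vertical above 3.08 rad and height (world z) of lid between 0.019 and 0.025 m and linear speed of lid below 0.01 m/s); the robot touches nothing.
It fails at once if the lid is pressed on the stand with more than 25 N (contact force between lid and stand above 25 N).
It fails at once if the robot bears on the stand with more than 25 N (contact force between any of the fingers, the arm and stand above 25 N).
It fails at once if the bottle, beaker or ring is moved by more than 15 mm (distance of any of bottle, beaker, insert from where it was at the start of the episode above 0.015 m).
It also fails if it takes over 59 s, if anything falls off the work surface, if the arm or the gripper's body presses on something with over 40 N, if the wrist force passes 120 N, or if a joint passes its speed limit or range.

## Working session

There is one attempt and no reset: what is moved stays moved. The work goes in short steps, Python scripts to look and compute and a shell command to move; the robot and the scene stay as the last step left them, time stands still between calls to the robot, and variables do not carry over. Pictures are saved under pics/ and viewed, and the job is handed in when it is done.

```bash
mkdir -p pics; cat > h.py <<'E'
import numpy as np,cv2
from station import ctrl
from scipy.spatial.transform import Rotation as Ro
E
python3 - <<'E'
from h import *
np.set_printoptions(precision=4,suppress=True)
o=ctrl.get_obs();print(o)
for n in("side","top"):
    im,d=ctrl.get_image(n);cv2.imwrite(f"pics/{n}0.png",im);np.savez(f"{n}0.npz",im=im,d=d)
    print(n,ctrl.camera_params(n))
print(ctrl.camera_params("wrist"))
E
```

```text
{'t': 0.0, 'q': array([-1.385 ,  0.0533,  1.6143,  0.    ,  1.476 , -0.119 ]), 'dq': array([-0.0001, -0.001 ,  0.0002,  0.0021, -0.0015,  0.001 ]), 'effort': array([ -0.0012, -39.3683, -37.0176,  -0.0001,   0.0072,   0.    ]), 'tool_pos': array([ 0.1874, -0.5956,  0.2301]), 'tool_rot': array([ 2.0581,  0.3182, -2.0582]), 'contact_force': array([-0.1892,  0.354 , -0.1285]), 'wrist_torque': array([-0.0148,  0.0385,  0.009 ]), 'opening': 0.08520873704947232}
side {'fov_y': 49.14033248268042, 'cx': 255.02614963008793, 'cy': 190.75988399348157, 'dist_coeffs': array([-0.114,  0.   ,  0.   ,  0.   ,  0.   ]), 'R': array([[-0.9972, -0.0749,  0.002 ],
       [-0.044 ,  0.5638, -0.8248],
       [ 0.0607, -0.8225, -0.5655]]), 't': array([0.5389, 0.055 , 0.965 ])}
top {'fov_y': 54.616925640491914, 'cx': 257.43460565252525, 'cy': 191.45825689753553, 'dist_coeffs': array([-0.0508,  0.    ,  0.    ,  0.    ,  0.    ]), 'R': array([[-0.0539, -0.9985,  0.0064],
       [-0.9772,  0.0514, -0.2059],
       [ 0.2052, -0.0173, -0.9786]]), 't': array([0.0442, 0.5495, 0.7751])}
{'fov_y': 61.76755571031099, 'cx': 253.86404345047276, 'cy': 196.32730195294639, 'dist_coeffs': array([-0.0631,  0.    ,  0.    ,  0.    ,  0.    ]), 'hand_eye': array([[-0.0011, -0.2779,  0.9606, -0.1419],
       [ 1.    , -0.0014,  0.0008, -0.0002],
       [ 0.0012,  0.9606,  0.2779, -0.0712],
       [ 0.    ,  0.    ,  0.    ,  1.    ]])}
```

View pics/side0.png

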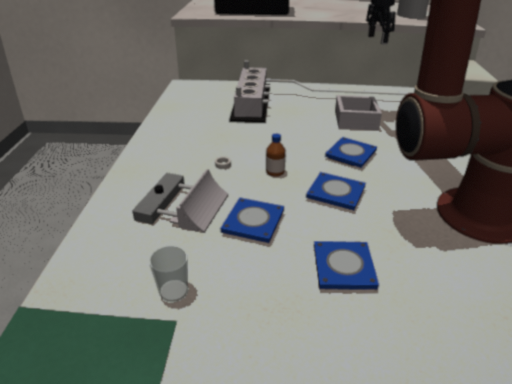

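View pics/top0.png

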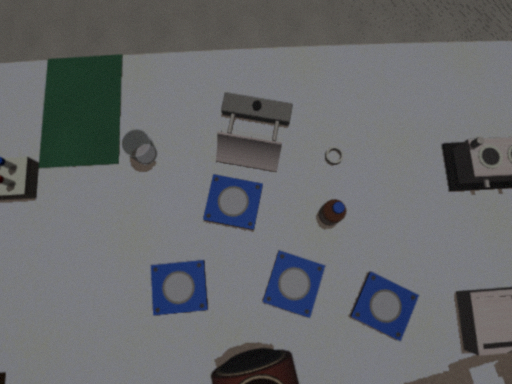

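The top view shows the target lid at about (233,201) and the stop at (250,152). The knob is at (257,105), the bottle at (333,211), the beaker at (140,148) and the ring at (333,156).

```bash
cat >> h.py <<'E'
np.set_printoptions(precision=4,suppress=True)
def K(p):
    f=192/np.tan(np.radians(p["fov_y"])/2); return np.array([[f,0,p["cx"]],[0,f,p["cy"]],[0,0,1]])
def ray(n,uv):
    p=ctrl.camera_params(n)
    x=cv2.undistortPoints(np.array(uv,float).reshape(-1,1,2),K(p),p["dist_coeffs"])[:,0]
    d=np.c_[x,np.ones(len(x))]
    if n=="wrist":
        o=ctrl.get_obs();R=Ro.from_rotvec(o["tool_rot"]).as_matrix();H=p["hand_eye"]
        return R@H[:3,3]+o["tool_pos"],d@(R@H[:3,:3]).T
    return -p["R"].T@p["t"],d@p["R"]
def plane(n,uv,z):
    c,d=ray(n,uv); return c+d*((z-c[2])/d[:,2])[:,None]
def fromdepth(n,uv,D):
    c,d=ray(n,uv); uv=np.array(uv).reshape(-1,2).astype(int)
    return c+d*D[uv[:,1],uv[:,0]][:,None]
def proj(n,X):
    p=ctrl.camera_params(n); return cv2.projectPoints(np.array(X,float).reshape(-1,1,3),cv2.Rodrigues(p["R"])[0],p["t"],K(p),p["dist_coeffs"])[0][:,0]
E
python3 - <<'E'
from h import *
z=np.load("top0.npz");im,D=z["im"],z["d"]
hsv=cv2.cvtColor(im,cv2.COLOR_BGR2HSV)
m=cv2.inRange(hsv,(105,120,60),(130,255,255))
cs,_=cv2.findContours(m,cv2.RETR_EXTERNAL,cv2.CHAIN_APPROX_NONE)
for c in cs:
    if cv2.contourArea(c)<800: continue
    P=plane("top",c[:,0],0.022)
    r=cv2.minAreaRect((P[:,:2]*1000).astype(np.float32)); print("blue",r, "zmed",np.median(fromdepth("top",c[:,0],D)[:,2]))
print("knob",plane("top",[257,105],.044), fromdepth("top",[257,105],D))
# stop region depth-> world
ys,xs=np.mgrid[95:185,205:300]
W=fromdepth("top",np.c_[xs.ravel(),ys.ravel()],D).reshape(ys.shape+(3,))
for u in (225,235,250,265,275):
    print(u);print(np.c_[np.arange(128,176,2),W[33:81:2,u-205]*1000].round(0)[:].tolist())
print("bottle",plane("top",[337,208],.11),"beaker",plane("top",[146,154],0.0),"ring",plane("top",[333,156],.016))
big=cv2.resize(im[80:240,190:350],None,fx=4,fy=4,interpolation=cv2.INTER_CUBIC);cv2.imwrite("pics/topz.png",big[:600])
z=np.load("side0.npz");cv2.imwrite("pics/sidez.png",cv2.resize(z["im"][130:270,120:300],None,fx=4,fy=4,interpolation=cv2.INTER_CUBIC))
E
```

```text
blue ((285.37451171875, -253.71640014648438), (119.07276153564453, 107.89269256591797), 60.719512939453125) zmed 0.02335191785238966
blue ((350.903076171875, 201.7283477783203), (107.93671417236328, 118.77604675292969), 2.803269386291504) zmed 0.022981922443247538
blue ((345.6762390136719, -54.887779235839844), (108.09970092773438, 117.97676849365234), 68.6373291015625) zmed 0.022994882876361422
blue ((538.5474243164062, 72.74247741699219), (117.76095581054688, 108.6585922241211), 75.91584777832031) zmed 0.022907150429403722
knob [[0.7654 0.0043 0.044 ]] [[0.7658 0.0043 0.043 ]]
225
[[128.0, 727.0, 86.0, 4.0], [130.0, 717.0, 85.0, 16.0], [132.0, 712.0, 85.0, 15.0], [134.0, 686.0, 82.0, 69.0], [136.0, 683.0, 82.0, 64.0], [138.0, 681.0, 83.0, 57.0], [140.0, 677.0, 83.0, 54.0], [142.0, 675.0, 84.0, 45.0], [144.0, 672.0, 84.0, 41.0], [146.0, 669.0, 85.0, 35.0], [148.0, 665.0, 85.0, 32.0], [150.0, 662.0, 86.0, 27.0], [152.0, 658.0, 86.0, 24.0], [154.0, 655.0, 87.0, 17.0], [156.0, 651.0, 87.0, 15.0], [158.0, 647.0, 88.0, 12.0], [160.0, 641.0, 88.0, 13.0], [162.0, 639.0, 88.0, 6.0], [164.0,
[... 2275 characters left out ...]
, 697.0, -36.0, 25.0], [136.0, 693.0, -35.0, 21.0], [138.0, 687.0, -35.0, 24.0], [140.0, 683.0, -35.0, 22.0], [142.0, 661.0, -31.0, 69.0], [144.0, 657.0, -31.0, 68.0], [146.0, 654.0, -31.0, 62.0], [148.0, 652.0, -31.0, 54.0], [150.0, 649.0, -31.0, 47.0], [152.0, 645.0, -31.0, 45.0], [154.0, 644.0, -32.0, 34.0], [156.0, 639.0, -31.0, 34.0], [158.0, 635.0, -31.0, 29.0], [160.0, 632.0, -31.0, 25.0], [162.0, 628.0, -31.0, 21.0], [164.0, 624.0, -31.0, 17.0], [166.0, 621.0, -31.0, 11.0], [168.0, 616.0, -31.0, 11.0], [170.0, 611.0, -31.0, 10.0], [172.0, 608.0, -31.0, 2.0], [174.0, 603.0, -31.0, 2.0]]
bottle [[ 0.4961 -0.1476  0.11  ]] beaker [[0.6712 0.2819 0.    ]] ring [[ 0.6372 -0.1722  0.016 ]]
```

View pics/topz.png

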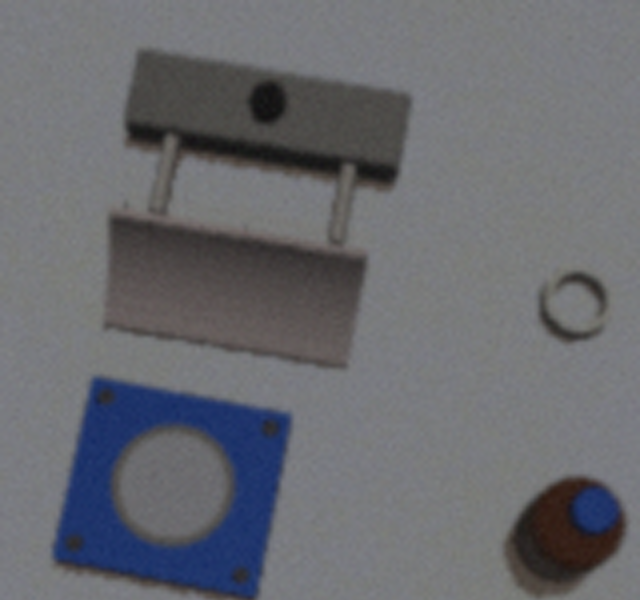

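View pics/sidez.png

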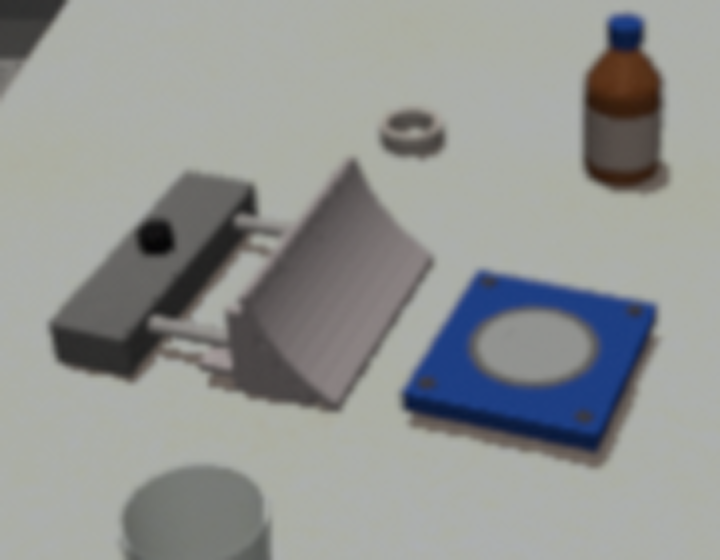

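```bash
python3 - <<'E'
from h import *
f=lambda L:[(190+x/4-.375,80+y/4-.375) for x,y in L]
def line(P):
    d=P[1]-P[0]; print(P, "mid",P.mean(0),"len",np.linalg.norm(d),"normal angle(deg)",np.degrees(np.arctan2(d[0],-d[1])))
print(ray("top",[1,1])[0])
line(plane("top",f([(112,213),(366,254)]),.066))
line(plane("top",f([(106,328),(346,366)]),.0))
line(plane("top",f([(94,378),(292,412)]),.022))
line(plane("top",f([(56,562),(257,597)]),.022))
g=lambda L:[(120+x/4-.375,130+y/4-.375) for x,y in L]
line(plane("side",g([(336,408),(432,262)]),0.0))
line(plane("side",g([(240,303),(352,160)]),0.066))
print("knob",plane("top",f([(268,101)]),.044),plane("side",g([(156,228)]),.044))
print("bottle base/ beaker", plane("side",[174,292],0),plane("side",[275,172],0))
E
```

```text
[0.3803 0.0293 0.8713]
[[ 0.691   0.0988  0.066 ]
 [ 0.6587 -0.0449  0.066 ]] mid [0.6749 0.0269 0.066 ] len 0.147257653977817 normal angle(deg) -12.646468515317206
[[ 0.6425  0.1104  0.    ]
 [ 0.6109 -0.0341  0.    ]] mid [0.6267 0.0382 0.    ] len 0.14785045389304954 normal angle(deg) -12.3185896935488
[[0.6056 0.1163 0.022 ]
 [0.5789 0.001  0.022 ]] mid [0.5923 0.0587 0.022 ] len 0.11839878280785625 normal angle(deg) -13.021720945522771
[[0.4977 0.1414 0.022 ]
 [0.4715 0.0271 0.022 ]] mid [0.4846 0.0843 0.022 ] len 0.11721158354489272 normal angle(deg) -12.89827132843117
[[ 0.6445  0.1107  0.    ]
 [ 0.61   -0.0311  0.    ]] mid [0.6273 0.0398 0.    ] len 0.14590116154226623 normal angle(deg) -13.662935493005886
[[ 0.6918  0.1075  0.066 ]
 [ 0.6569 -0.0392  0.066 ]] mid [0.6743 0.0342 0.066 ] len 0.15082587744357392 normal angle(deg) -13.373845826603375
knob [[0.7657 0.0052 0.044 ]] [[0.7665 0.0094 0.044 ]]
bottle base/ beaker [[0.6694 0.2873 0.    ]] [[ 0.4982 -0.1472  0.    ]]
```

```bash
cat >> h.py <<'E'
a=np.radians(-13.0); n=np.array([np.cos(a),np.sin(a),0]); t=np.array([-n[1],n[0],0]); S=np.array([0.627,0.039,0])
def sf(X): # stop frame coords mm: along n, along t, z
    d=np.array(X)-S; return np.array([d@n,d@t,d[2]])*1000
def W(s): s=np.array(s)/1000.; return S+s[0]*n+s[1]*t+np.array([0,0,s[2]])
def to(s,cmd=None):
    "shift (mm stop frame target) in tool axes and turn deg for tool-down aligned pose"
    o=ctrl.get_obs();R=Ro.from_rotvec(o["tool_rot"])
    x=np.array([0,0,-1.]);best=None
    for y in (t,-t):
        T=Ro.from_matrix(np.c_[x,y,np.cross(x,y)]); r=(R.inv()*T).as_rotvec(degrees=True)
        if best is None or np.linalg.norm(r)<np.linalg.norm(best): best=r
    print("stopframe now",sf(o["tool_pos"]).round(1),"shift",R.inv().apply(W(s)-o["tool_pos"]).round(4),"turn",best.round(2),"F",np.round(o["contact_force"]@np.c_[n,t,[0,0,1]],2),"q",o["q"].round(2),"t",round(o["t"],2))
    print("tool axes in n,t,z (cols x,y,z):\n",(np.c_[n,t,[0,0,1]].T@R.as_matrix()).round(3))
E
python3 - <<'E'
from h import *
print("lid",sf([.5385,.0727,.022]),"others",sf([.3457,-.0549,.02]),sf([.3509,.2017,.02]),"bottle",sf([.497,-.147,0]))
to([-178,13,100])
E
```

```text
lid [-93.8126  12.9281  22.    ] others [-252.9674 -154.7721   20.    ] [-305.6231   96.421    20.    ] bottle [ -84.8272 -210.4765    0.    ]
stopframe now [-285.5 -717.2  230.2] shift [ 0.1314 -0.5746 -0.4629] turn [30.47  0.01  0.11] F [-0.74 -0.2   0.03] q [-1.38  0.05  1.61  0.    1.48 -0.12] t 0.1
tool axes in n,t,z (cols x,y,z):
 [[-0.001  0.507 -0.862]
 [ 0.002 -0.862 -0.507]
 [-1.    -0.002 -0.   ]]
```

```bash
python3 -m handwheel '[1,0.05,-0.28,-0.23,15,0,0, 1,0.05,-0.28,-0.23,15,0,0, 1,0.05,-0.28,-0.23,15,0,0, 1,0.05,-0.28,-0.23,15,0,0, 1,0.05,-0.28,-0.23,15,0,0, 1,0.05,-0.28,-0.23,15,0,0, 1,0.05,-0.28,-0.23,15,0,0, 1,0.05,-0.28,-0.23,15,0,0, 1,0.05,-0.28,-0.23,15,0,0, 1,0.05,-0.28,-0.23,15,0,0, 1,0.05,-0.28,-0.23,15,0,0]'; python3 -c "
from h import *
to([-178,13,60])"
```

```text
t: 1.02
tool_pos: [0.3231, -0.2585, 0.1806]
tool_rot: [2.197, 0.051, -2.199]
contact_force: [0.3, -0.7, 0.6]
opening: 0.0853
stopframe now [-229.2 -358.2  180.6] shift [ 0.1206 -0.3436 -0.1495] turn [15.66  0.04  0.01] F [ 0.44 -0.61  0.59] q [-0.85 -0.46  2.14 -0.    1.46  0.67] t 1.02
tool axes in n,t,z (cols x,y,z):
 [[-0.001  0.27  -0.963]
 [ 0.    -0.963 -0.27 ]
 [-1.    -0.     0.001]]
```

```bash
python3 -m handwheel '[1,0.12,-0.344,-0.149,15.7,0,0, 1,0.12,-0.344,-0.149,15.7,0,0, 1,0.12,-0.344,-0.149,15.7,0,0, 1,0.12,-0.344,-0.149,15.7,0,0, 1,0.12,-0.344,-0.149,15.7,0,0, 1,0.12,-0.344,-0.149,15.7,0,0, 1,0.12,-0.344,-0.149,15.7,0,0, 1,0.12,-0.344,-0.149,15.7,0,0, 1,0.12,-0.344,-0.149,15.7,0,0, 1,0.12,-0.344,-0.149,15.7,0,0, 1,0.12,-0.344,-0.149,15.7,0,0, 1,0.12,-0.344,-0.149,15.7,0,0]'; python3 -c "
from h import *
to([-178,13,4])
im,d=ctrl.get_image('top');cv2.imwrite('pics/t1.png',im)
im,d=ctrl.get_image('side');cv2.imwrite('pics/s1.png',im)"
```

```text
t: 2.02
tool_pos: [0.4571, 0.0901, 0.0604]
tool_rot: [-2.098, 0.243, 2.103]
contact_force: [-0.8, -0.5, 0.4]
opening: 0.0854
stopframe now [-177.    11.6   60.4] shift [ 0.0564 -0.0015  0.0009] turn [-0.14  0.12 -0.07] F [-0.63 -0.65  0.44] q [ 0.04 -0.16  2.12 -0.    1.19  1.84] t 2.02
tool axes in n,t,z (cols x,y,z):
 [[-0.002 -0.003 -1.   ]
 [-0.001 -1.     0.003]
 [-1.     0.001  0.002]]
```

View pics/s1.png

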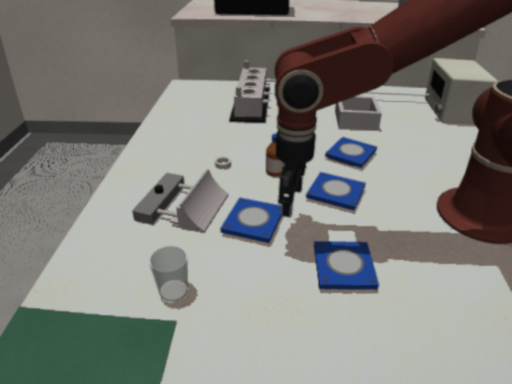

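```bash
python3 -m handwheel '[1,0.02,-0.001,0,0,0,0, 1,0.04,-0.001,0,0,0,0, 1,0.052,-0.001,0,0,0,0, 1,0.056,-0.001,0,0,0,0, 1,0.056,-0.001,0,0,0,0]'; python3 -c "
from h import *
to([-178,13,4])
for k in ('wrist','side'):
  im,d=ctrl.get_image(k);cv2.imwrite(f'pics/{k}2.png',im); np.savez(k+'2.npz',im=im,d=d)
cv2.imwrite('pics/side2z.png',cv2.resize(im[130:270,200:380],None,fx=4,fy=4,interpolation=cv2.INTER_CUBIC))
"
```

```text
t: 2.53
tool_pos: [0.4566, 0.0896, 0.0048]
tool_rot: [-2.096, 0.246, 2.099]
contact_force: [0.5, 0.1, -0.1]
opening: 0.085
stopframe now [-177.4   11.     4.8] shift [ 0.0008 -0.002   0.0006] turn [-0.38  0.08 -0.03] F [ 0.49  0.17 -0.14] q [ 0.03 -0.06  2.14 -0.    1.07  1.84] t 2.53
tool axes in n,t,z (cols x,y,z):
 [[-0.001 -0.007 -1.   ]
 [-0.001 -1.     0.007]
 [-1.     0.001  0.001]]
```

View pics/side2z.png

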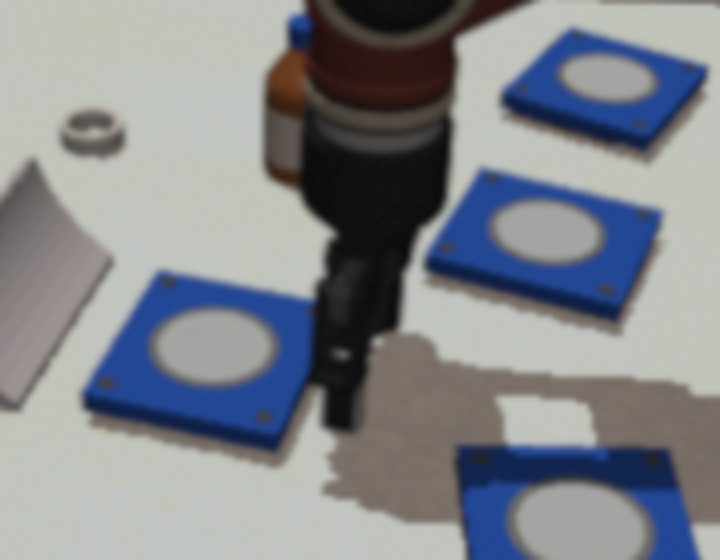

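View pics/wrist2.png

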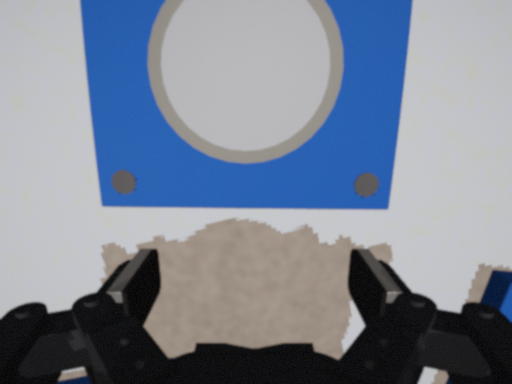

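```bash
python3 -c "
from h import *
z=np.load('wrist2.npz');D=z['d']
for uv in ((150,253),(155,256),(145,260),(355,253),(362,260),(370,262),(140,280),(250,300),(250,100),(246,203)): print(uv,sf(fromdepth('wrist',uv,D)[0]).round(1))
P=plane('wrist',[(103,207),(390,209)],.022);print([sf(p) for p in P])
z=np.load('side2.npz');D=z['d']
for x,y in ((345,425),(340,420),(335,410),(350,415),(343,440),(300,300)):
  uv=(200+x//4,130+y//4); print(uv,sf(fromdepth('side',uv,D)[0]).round(1))
"
```

```text
(150, 253) [-164.2   55.4   27.5]
(155, 256) [-167.6   54.8   23.5]
(145, 260) [-164.    55.3   34.2]
(355, 253) [-166.6  -31.2   23.9]
(362, 260) [-164.9  -30.9   33.7]
(370, 262) [-165.1  -33.7   35. ]
(140, 280) [-168.1   55.    42.5]
(250, 300) [-204.7   14.5    1. ]
(250, 100) [-103.6   13.2   22.8]
(246, 203) [-143.9   15.2   23.5]
[array([-145.7719,   75.3258,   22.    ]), array([-147.4921,  -45.0364,   22.    ])]
(286, 236) [-181.1   68.8   30.3]
(285, 235) [-179.1   69.8   33.2]
(283, 232) [-174.4   69.2   39.5]
(287, 233) [-182.2   65.9   36.1]
(285, 240) [-174.6   45.8   -1.4]
(275, 205) [-129.1  -38.6   21.9]
```

The wrist view shows the lid's near edge along row 208, parallel to the jaws. The open fingertips, at about (150,253) and (355,253), stand roughly 15 mm above the TCP height. I'll lower until they almost touch the bench.

```bash
python3 -m handwheel '[1,0.002,-0.001,0,0,0,0, 1,0.004,-0.001,0,0,0,0, 1,0.006,-0.002,0,0,0,0, 1,0.008,-0.002,0,0,0,0, 1,0.008,-0.002,0,0,0,0]';python3 -m handwheel '[1,0.001,0,0,0,0,0, 1,0.001,0,0,0,0,0, 1,0.001,0,0,0,0,0]';python3 -m handwheel '[1,0.001,0,0,0,0,0, 1,0.001,0,0,0,0,0, 1,0.001,0,0,0,0,0]'; python3 -m handwheel '[1,0.001,0,0,0,0,0, 1,0.001,0,0,0,0,0, 1,0.001,0,0,0,0,0]'; python3 -c "
from h import *
to([-178,13,4])"
```

```text
t: 3.05
tool_pos: [0.4574, 0.0931, -0.003]
tool_rot: [-2.099, 0.243, 2.1]
contact_force: [0.3, 0.7, -0.1]
opening: 0.0853
t: 3.3
tool_pos: [0.4576, 0.093, -0.0038]
tool_rot: [-2.099, 0.243, 2.099]
contact_force: [0.0, 0.4, 0.4]
opening: 0.0856
t: 3.55
tool_pos: [0.4576, 0.093, -0.0047]
tool_rot: [-2.099, 0.244, 2.099]
contact_force: [0.3, 0.9, 0.1]
opening: 0.0851
t: 3.8
tool_pos: [0.4576, 0.0929, -0.0058]
tool_rot: [-2.099, 0.244, 2.099]
contact_force: [0.4, 0.5, -1.0]
opening: 0.0854
stopframe now [-177.1   14.5   -5.8] shift [-0.0098  0.0015  0.0008] turn [-0.24  0.01 -0.  ] F [ 0.26  0.6  -0.96] q [ 0.04 -0.04  2.14  0.    1.04  1.84] t 3.8
tool axes in n,t,z (cols x,y,z):
 [[-0.    -0.004 -1.   ]
 [-0.    -1.     0.004]
 [-1.     0.     0.   ]]
```

```bash
for i in 1 2 3; do :; done; python3 -m handwheel '[1,0.001,0,0,0,0,0, 1,0.002,0,0,0,0,0, 1,0.002,0,0,0,0,0]';python3 -m handwheel '[1,0.001,0,0,0,0,0, 1,0.0015,0,0,0,0,0, 1,0.0015,0,0,0,0,0]'; python3 -c "
from h import *
to([-178,13,4])
im,d=ctrl.get_image('wrist')
for uv in ((150,253),(155,256),(155,254),(155,252),(355,253),(355,250),(362,260)): print(uv,sf(fromdepth('wrist',uv,d)[0]).round(1))
cv2.imwrite('pics/wrist3.png',im)"
```

```text
t: 4.05
tool_pos: [0.4575, 0.0929, -0.0079]
tool_rot: [-2.099, 0.244, 2.099]
contact_force: [0.1, 0.7, 0.2]
opening: 0.0852
t: 4.3
tool_pos: [0.4576, 0.0929, -0.0094]
tool_rot: [-2.099, 0.244, 2.099]
contact_force: [-0.4, 0.3, 0.3]
opening: 0.0851
stopframe now [-177.2   14.4   -9.4] shift [-0.0134  0.0014  0.0008] turn [-0.24  0.02 -0.  ] F [-0.43  0.18  0.34] q [ 0.04 -0.03  2.14 -0.    1.03  1.84] t 4.3
tool axes in n,t,z (cols x,y,z):
 [[-0.    -0.004 -1.   ]
 [-0.    -1.     0.004]
 [-1.     0.     0.   ]]
(150, 253) [-165.6   58.2   11.4]
(155, 256) [-169.3   57.8    6.7]
(155, 254) [-167.8   57.4    7.8]
(155, 252) [-167.2   57.6    7. ]
(355, 253) [-167.2  -28.2    9.1]
(355, 250) [-166.4  -28.6    7.8]
(362, 260) [-166.3  -28.6   17.2]
```

View pics/wrist3.png

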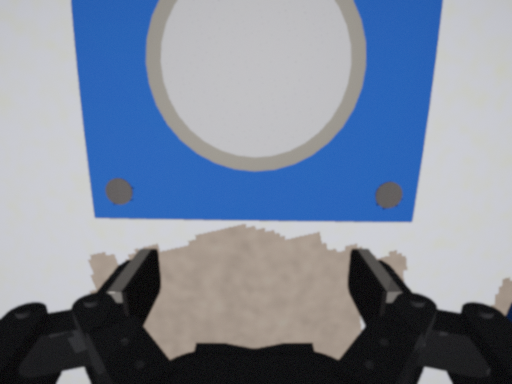

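```bash
python3 -m handwheel '[1,0,0,-0.005,0,0,0, 1,0,0,-0.010,0,0,0, 1,0,0,-0.015,0,0,0, 1,0,0,-0.018,0,0,0, 1,0,0,-0.021,0,0,0, 1,0,0,-0.024,0,0,0, 1,0,0,-0.028,0,0,0, 1,0,0,-0.032,0,0,0, 1,0,0,-0.036,0,0,0, 1,0,0,-0.040,0,0,0, 1,0,0,-0.044,0,0,0, 1,0,0,-0.048,0,0,0]'; python3 -c "
from h import *
to([-120,13,-9.4])"
python3 -m handwheel '[1,0,0,-0.003,0,0,0, 1,0,0,-0.006,0,0,0, 1,0,0,-0.009,0,0,0, 1,0,0,-0.011,0,0,0, 1,0,0,-0.013,0,0,0, 1,0,0,-0.015,0,0,0]'; python3 -c "
from h import *
to([-120,13,-9.4])
im,d=ctrl.get_image('wrist');cv2.imwrite('pics/wrist4.png',im)"
```

```text
t: 5.35
tool_pos: [0.5048, 0.0818, -0.0093]
tool_rot: [-2.099, 0.244, 2.099]
contact_force: [-1.6, -0.0, 0.0]
opening: 0.0852
stopframe now [-128.8   14.2   -9.3] shift [ 0.0001  0.0012 -0.0088] turn [-0.24  0.01 -0.  ] F [-1.53 -0.36  0.05] q [ 0.02  0.07  2.04 -0.    1.04  1.82] t 5.35
tool axes in n,t,z (cols x,y,z):
 [[-0.    -0.004 -1.   ]
 [-0.    -1.     0.004]
 [-1.     0.     0.   ]]
t: 5.85
tool_pos: [0.5182, 0.0787, -0.0095]
tool_rot: [-2.097, 0.243, 2.102]
contact_force: [-3.0, 0.6, -0.2]
opening: 0.0852
stopframe now [-114.9   14.2   -9.5] shift [-0.0001  0.0012  0.0051] turn [-0.23  0.13 -0.02] F [-3.05 -0.1  -0.2 ] q [0.01 0.1  2.   0.   1.04 1.81] t 5.85
tool axes in n,t,z (cols x,y,z):
 [[-0.002 -0.004 -1.   ]
 [-0.    -1.     0.004]
 [-1.     0.     0.002]]
```

View pics/wrist4.png

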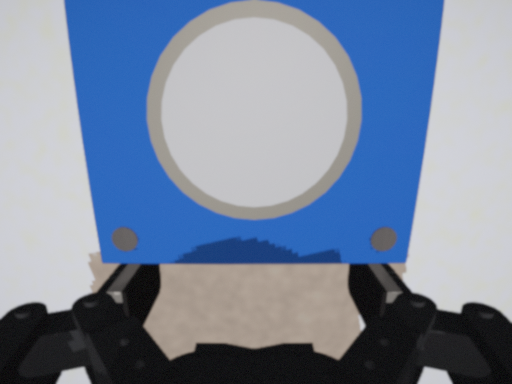

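The lid's near edge (row 263) now sits against both fingers and is square to them. I'll go on pushing.

```bash
python3 -m handwheel '[1,0,0,-0.002,0,0,0, 1,0,0,-0.004,0,0,0, 1,0,0,-0.006,0,0,0, 1,0,0,-0.008,0,0,0, 1,0,0,-0.010,0,0,0, 1,0,0,-0.012,0,0,0, 1,0,0,-0.014,0,0,0, 1,0,0,-0.016,0,0,0, 1,0,0,-0.018,0,0,0, 1,0,0,-0.020,0,0,0]'; python3 -c "
from h import *
to([-120,13,-9.4])
im,d=ctrl.get_image('side');cv2.imwrite('pics/side5.png',cv2.resize(im[130:270,120:300],None,fx=4,fy=4,interpolation=cv2.INTER_CUBIC))"
python3 -m handwheel '[1,0,0,-0.002,0,0,0, 1,0,0,-0.004,0,0,0, 1,0,0,-0.006,0,0,0, 1,0,0,-0.008,0,0,0, 1,0,0,-0.010,0,0,0, 1,0,0,-0.012,0,0,0, 1,0,0,-0.014,0,0,0, 1,0,0,-0.016,0,0,0, 1,0,0,-0.018,0,0,0, 1,0,0,-0.020,0,0,0]'; python3 -c "
from h import *
to([-120,13,-9.4])
im,d=ctrl.get_image('side');cv2.imwrite('pics/side6.png',cv2.resize(im[130:270,120:300],None,fx=4,fy=4,interpolation=cv2.INTER_CUBIC))"
```

```text
t: 6.73
tool_pos: [0.5384, 0.0739, -0.0094]
tool_rot: [-2.098, 0.244, 2.1]
contact_force: [-3.6, 0.4, -2.0]
opening: 0.0855
stopframe now [-94.2  14.1  -9.4] shift [0.     0.0012 0.0258] turn [-0.24  0.03 -0.  ] F [-3.58 -0.43 -2.03] q [-0.    0.14  1.96  0.    1.04  1.8 ] t 6.73
tool axes in n,t,z (cols x,y,z):
 [[-0.001 -0.004 -1.   ]
 [-0.    -1.     0.004]
 [-1.     0.     0.001]]
t: 7.62
tool_pos: [0.5576, 0.0694, -0.0096]
tool_rot: [-2.098, 0.244, 2.1]
contact_force: [-5.9, 1.1, -2.6]
opening: 0.0854
stopframe now [-74.5  14.   -9.6] shift [-0.0001  0.0012  0.0455] turn [-0.23  0.07 -0.01] F [-6.   -0.23 -2.65] q [-0.01  0.18  1.91  0.    1.05  1.79] t 7.62
tool axes in n,t,z (cols x,y,z):
 [[-0.001 -0.004 -1.   ]
 [-0.    -1.     0.004]
 [-1.     0.     0.001]]
```

View pics/side6.png

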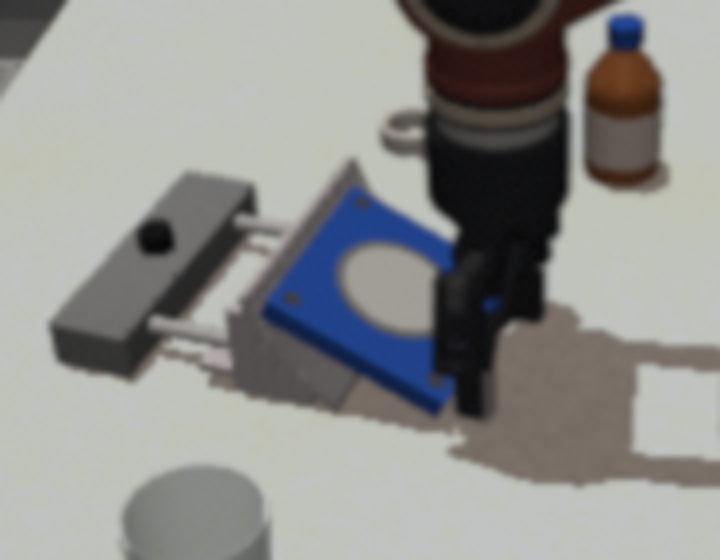

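The lid is riding up the stop, with its upper edge just below the stop's top edge. Next come smaller steps.

```bash
python3 -m handwheel '[1,0,0,-0.002,0,0,0, 1,0,0,-0.004,0,0,0, 1,0,0,-0.006,0,0,0, 1,0,0,-0.008,0,0,0, 1,0,0,-0.010,0,0,0, 1,0,0,-0.012,0,0,0, 1,0,0,-0.014,0,0,0, 1,0,0,-0.016,0,0,0, 1,0,0,-0.018,0,0,0, 1,0,0,-0.020,0,0,0]'; python3 -c "
from h import *
to([-120,13,-9.4])"
python3 -m handwheel '[1,0,0,-0.001,0,0,0, 1,0,0,-0.002,0,0,0, 1,0,0,-0.003,0,0,0, 1,0,0,-0.004,0,0,0, 1,0,0,-0.005,0,0,0, 1,0,0,-0.006,0,0,0, 1,0,0,-0.007,0,0,0, 1,0,0,-0.008,0,0,0]'; python3 -c "
from h import *
to([-120,13,-9.4])
im,d=ctrl.get_image('side');cv2.imwrite('pics/side7.png',cv2.resize(im[130:270,120:300],None,fx=4,fy=4,interpolation=cv2.INTER_CUBIC))"
```

```text
t: 8.5
tool_pos: [0.578, 0.0647, -0.0089]
tool_rot: [-2.1, 0.244, 2.098]
contact_force: [-2.2, 0.3, -1.3]
opening: 0.0852
stopframe now [-53.6  14.   -8.9] shift [0.0004 0.0013 0.0664] turn [-0.24 -0.04  0.01] F [-2.24 -0.23 -1.34] q [-0.02  0.22  1.87 -0.    1.06  1.79] t 8.5
tool axes in n,t,z (cols x,y,z):
 [[ 0.001 -0.004 -1.   ]
 [ 0.    -1.     0.004]
 [-1.    -0.    -0.001]]
t: 9.17
tool_pos: [0.5853, 0.0629, -0.0092]
tool_rot: [-2.099, 0.244, 2.099]
contact_force: [-2.4, 0.8, -2.5]
opening: 0.0851
stopframe now [-46.1  13.9  -9.2] shift [0.0002 0.0012 0.0739] turn [-0.23  0.   -0.  ] F [-2.52  0.2  -2.45] q [-0.02  0.24  1.85  0.    1.06  1.78] t 9.17
tool axes in n,t,z (cols x,y,z):
 [[-0.    -0.004 -1.   ]
 [-0.    -1.     0.004]
 [-1.     0.     0.   ]]
```

View pics/side7.png

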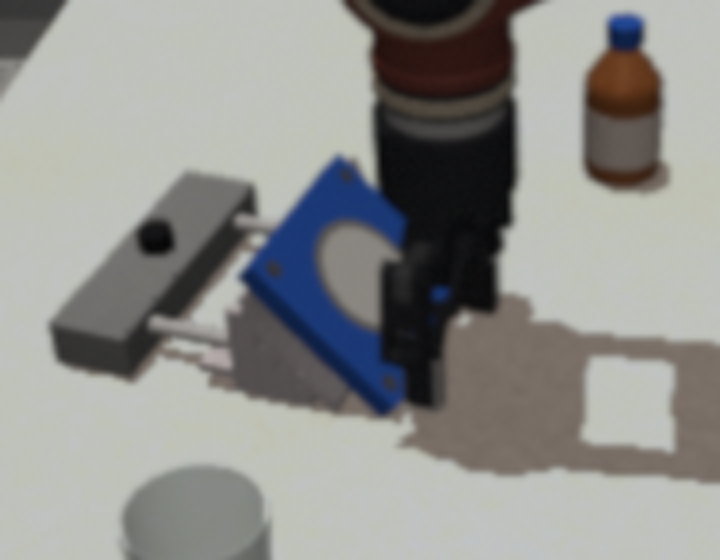

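Its edge is above the stop now. I'll creep on in 0.5 to 1 mm steps, watching the force.

```bash
python3 -m handwheel '[1,0,0,-0.001,0,0,0, 1,0,0,-0.002,0,0,0, 1,0,0,-0.003,0,0,0, 1,0,0,-0.004,0,0,0, 1,0,0,-0.005,0,0,0]'
python3 -m handwheel '[1,0,0,-0.001,0,0,0, 1,0,0,-0.002,0,0,0, 1,0,0,-0.003,0,0,0]'
python3 -c "
from h import *
to([-120,13,-9.4])"
```

```text
t: 9.63
tool_pos: [0.5901, 0.0618, -0.0092]
tool_rot: [-2.099, 0.244, 2.099]
contact_force: [-1.7, 1.1, -1.0]
opening: 0.0854
t: 9.88
tool_pos: [0.5931, 0.0611, -0.0092]
tool_rot: [-2.099, 0.244, 2.099]
contact_force: [-2.1, 0.7, -2.6]
opening: 0.0849
stopframe now [-38.   13.9  -9.2] shift [0.0002 0.0012 0.082 ] turn [-0.24  0.   -0.  ] F [-2.18  0.2  -2.59] q [-0.02  0.25  1.83  0.    1.06  1.78] t 9.88
tool axes in n,t,z (cols x,y,z):
 [[-0.    -0.004 -1.   ]
 [-0.    -1.     0.004]
 [-1.     0.     0.   ]]
```

```bash
python3 -m handwheel '[1,0,0,-0.0005,0,0,0, 1,0,0,-0.001,0,0,0, 1,0,0,-0.001,0,0,0]'
python3 -m handwheel '[1,0,0,-0.0005,0,0,0, 1,0,0,-0.001,0,0,0, 1,0,0,-0.001,0,0,0]'
python3 -m handwheel '[1,0,0,-0.0005,0,0,0, 1,0,0,-0.001,0,0,0, 1,0,0,-0.001,0,0,0]'
```

```text
t: 10.13
tool_pos: [0.5936, 0.061, -0.0093]
tool_rot: [-2.098, 0.243, 2.1]
contact_force: [-4.6, 1.2, -0.2]
opening: 0.0851
t: 10.38
tool_pos: [0.5937, 0.061, -0.0094]
tool_rot: [-2.096, 0.243, 2.102]
contact_force: [-6.8, 1.5, 1.4]
opening: 0.0859
t: 10.63
tool_pos: [0.5938, 0.0609, -0.0095]
tool_rot: [-2.093, 0.243, 2.105]
contact_force: [-10.1, 1.9, 3.7]
opening: 0.0855
```

```bash
python3 -m handwheel '[1,0,0,-0.0004,0,0,0, 1,0,0,-0.0008,0,0,0, 1,0,0,-0.0008,0,0,0, 1,0,0,-0.0008,0,0,0, 1,0,0,-0.0008,0,0,0, 1,0,0,-0.0008,0,0,0]'
python3 -c "
from h import *
to([-60,13,-9.4])
im,d=ctrl.get_image('side');cv2.imwrite('pics/side8.png',cv2.resize(im[130:270,120:300],None,fx=4,fy=4,interpolation=cv2.INTER_CUBIC))
im,d=ctrl.get_image('top');cv2.imwrite('pics/top8.png',cv2.resize(im[80:230,190:350],None,fx=4,fy=4,interpolation=cv2.INTER_CUBIC))"
```

```text
t: 11.13
tool_pos: [0.5938, 0.0609, -0.0096]
tool_rot: [-2.091, 0.243, 2.107]
contact_force: [-12.2, 2.0, 5.9]
opening: 0.0851
stopframe now [-37.2  13.9  -9.6] shift [-0.0001  0.001   0.0228] turn [-0.22  0.42 -0.04] F [-12.34  -0.84   5.94] q [-0.02  0.26  1.82  0.    1.07  1.78] t 11.13
tool axes in n,t,z (cols x,y,z):
 [[-0.007 -0.004 -1.   ]
 [-0.001 -1.     0.004]
 [-1.     0.001  0.007]]
```

View pics/side8.png

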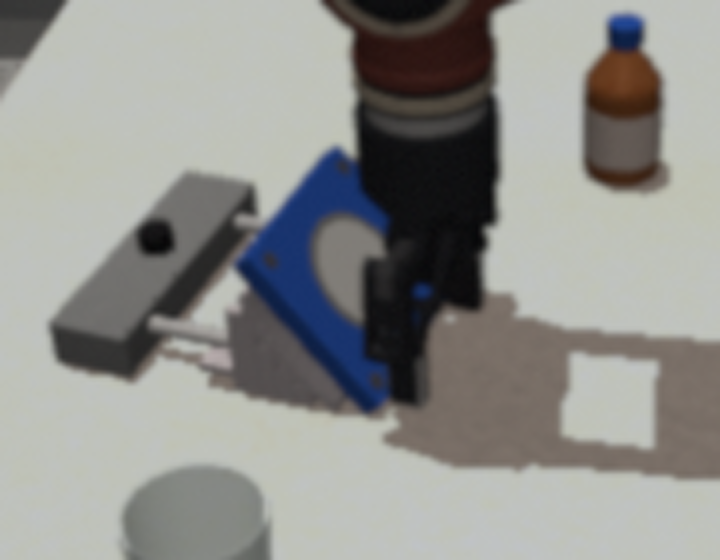

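It stopped dead with 12.3 N on the foot. The bench takes part of that through friction, so I'll add about 1.5 N, hold it, then draw back.

```bash
python3 -m handwheel '[1,0,0,-0.0003,0,0,0, 1,0,0,-0.0006,0,0,0, 1,0,0,-0.0006,0,0,0, 1,0,0,-0.0006,0,0,0, 1,0,0,-0.0006,0,0,0, 1,0,0,-0.0006,0,0,0]'
python3 -m handwheel '[1,0,0,0.003,0,0,0, 1,0,0,0.006,0,0,0, 1,0,0,0.012,0,0,0, 1,0,0,0.02,0,0,0, 1,0,0,0.035,0,0,0, 1,0,0,0.05,0,0,0, 1,0,0,0.06,0,0,0, 1,0,0,0.06,0,0,0]'
python3 -c "
from h import *
to([95,14,150])
im,d=ctrl.get_image('side');np.savez('side9.npz',im=im,d=d);cv2.imwrite('pics/side9.png',cv2.resize(im[130:270,120:300],None,fx=4,fy=4,interpolation=cv2.INTER_CUBIC))"
```

```text
t: 11.73
tool_pos: [0.5939, 0.0609, -0.0097]
tool_rot: [-2.09, 0.243, 2.108]
contact_force: [-14.4, 2.8, 7.1]
opening: 0.0852
t: 12.4
tool_pos: [0.537, 0.0743, -0.0095]
tool_rot: [-2.098, 0.243, 2.1]
contact_force: [-0.8, -0.5, 0.2]
opening: 0.0853
stopframe now [-95.6  14.1  -9.5] shift [-0.1597 -0.0005 -0.1905] turn [-0.2   0.05 -0.01] F [-0.7  -0.68  0.18] q [0.   0.14 1.96 0.   1.04 1.8 ] t 12.4
tool axes in n,t,z (cols x,y,z):
 [[-0.001 -0.004 -1.   ]
 [-0.    -1.     0.004]
 [-1.     0.     0.001]]
```

View pics/side9.png

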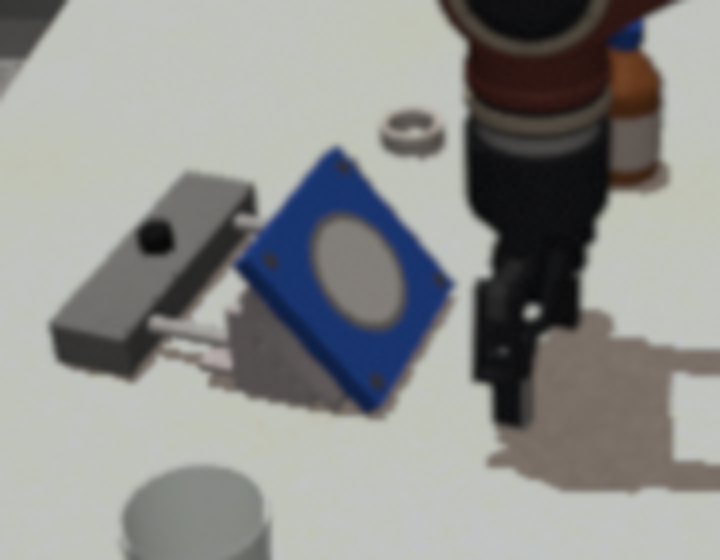

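```bash
python3 -m handwheel '[1,-0.04,0,0,0,0,0, 1,-0.08,0,0,0,0,0, 1,-0.12,0,0,0,0,0, 1,-0.15,0,-0.01,0,0,0, 1,-0.15,0,-0.05,0,0,0, 1,-0.15,0,-0.09,0,0,0, 1,-0.15,0,-0.13,0,0,0, 1,-0.15,0,-0.17,0,0,0, 1,-0.15,0,-0.21,0,0,0, 1,-0.15,0,-0.21,0,0,0]'
python3 -c "
from h import *
to([105,14,62])
z=np.load('side9.npz');im,D=z['im'],z['d']
m=cv2.inRange(cv2.cvtColor(im,cv2.COLOR_BGR2HSV),(105,120,50),(130,255,255));m[:,:175]=0;m[:,235:]=0;m[:150]=0;m[240:]=0
c=max(cv2.findContours(m,cv2.RETR_EXTERNAL,cv2.CHAIN_APPROX_NONE)[0],key=cv2.contourArea)
f=np.zeros_like(m);cv2.drawContours(f,[c],-1,255,-1);f=cv2.erode(f,np.ones((7,7)))
ys,xs=np.nonzero(f);P=np.array([sf(p) for p in fromdepth('side',np.c_[xs,ys],D)])
c0=P.mean(0);nn=np.linalg.svd(P-c0)[2][2];nn*=np.sign(nn[2]);print(c0,nn,'tilt',np.degrees(np.arccos(nn[2])),P.min(0),P.max(0))
p0=np.percentile((P-c0)@nn,[5,95]);print(p0)
im,d=ctrl.get_image('wrist');cv2.imwrite('pics/wrist10.png',im);np.savez('w10.npz',d=d)
im,d=ctrl.get_image('side');cv2.imwrite('pics/side10.png',im)"
```

```text
t: 13.28
tool_pos: [0.7489, 0.023, 0.138]
tool_rot: [-2.1, 0.247, 2.096]
contact_force: [-0.3, 0.3, -1.2]
opening: 0.0853
stopframe now [122.4  11.8 138. ] shift [ 0.0759 -0.0021  0.0175] turn [-0.37 -0.11 -0.03] F [-0.38  0.24 -1.25] q [-0.07  0.4   1.37 -0.    1.37  1.74] t 13.28
tool axes in n,t,z (cols x,y,z):
 [[ 0.002 -0.006 -1.   ]
 [-0.001 -1.     0.006]
 [-1.     0.001 -0.002]]
[ 9.2352 29.1979 53.6037] [-0.7961 -0.3125  0.5183] tilt 58.78241192021738 [-313.8618  -23.7776   17.3287] [ 38.9353 711.6988 589.9916]
[-14.7064  14.8182]
```

View pics/side10.png

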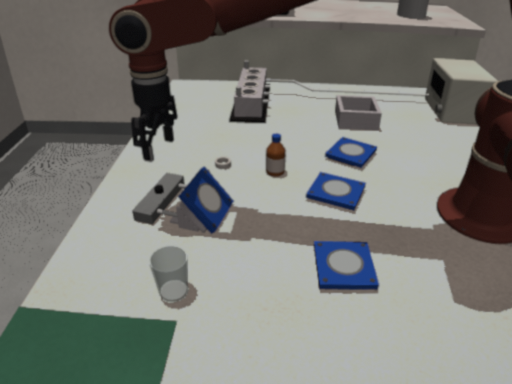

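View pics/wrist10.png

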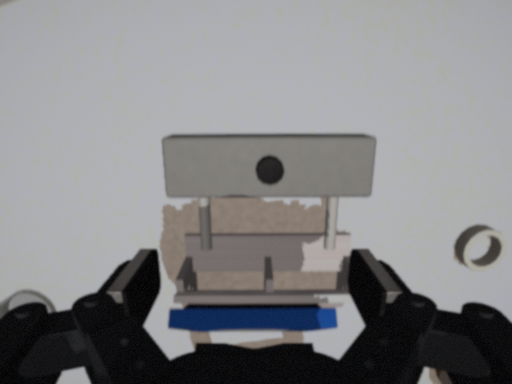

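```bash
python3 -c "
from h import *
D=np.load('w10.npz')['d']
for v in range(284,336,3): print(v,[sf(fromdepth('wrist',(u,v),D)[0]).round(0).tolist() for u in (200,250,310)])
for uv in ((155,256),(355,253)): print(uv,sf(fromdepth('wrist',uv,D)[0]).round(1))
print([sf(p) for p in plane('wrist',[(170,310),(337,310)],.083)])
z=np.load('side9.npz');im,D=z['im'],z['d']
m=cv2.inRange(cv2.cvtColor(im,cv2.COLOR_BGR2HSV),(105,120,50),(130,255,255));m[:,:175]=0;m[:,235:]=0;m[:150]=0;m[240:]=0
f=cv2.erode(m,np.ones((5,5)));ys,xs=np.nonzero((f>0)&(D>.3));P=np.array([sf(p) for p in fromdepth('side',np.c_[xs,ys],D)])
for _ in range(4):
  c0=np.median(P,0) if _==0 else P.mean(0); nn=np.linalg.svd(P-P.mean(0))[2][2]; r=(P-P.mean(0))@nn; P=P[abs(r)<max(3,2*np.median(abs(r)))]
nn*=np.sign(nn[2]);print(nn,np.degrees(np.arccos(nn[2])),len(P))
"
```

```text
284 [[17.0, 67.0, 0.0], [17.0, 17.0, 1.0], [16.0, -42.0, 0.0]]
287 [[13.0, 68.0, -1.0], [14.0, 18.0, 1.0], [12.0, -43.0, -1.0]]
290 [[44.0, 57.0, 53.0], [44.0, 17.0, 53.0], [43.0, -32.0, 53.0]]
293 [[47.0, 56.0, 62.0], [48.0, 17.0, 64.0], [48.0, -30.0, 65.0]]
296 [[48.0, 55.0, 67.0], [46.0, 16.0, 66.0], [47.0, -30.0, 67.0]]
299 [[45.0, 55.0, 68.0], [45.0, 16.0, 67.0], [44.0, -30.0, 67.0]]
302 [[42.0, 55.0, 67.0], [41.0, 17.0, 66.0], [42.0, -30.0, 68.0]]
305 [[47.0, 53.0, 78.0], [47.0, 16.0, 78.0], [47.0, -28.0, 79.0]]
308 [[49.0, 52.0, 85.0], [49.0, 16.0, 84.0], [50.0, -26.0, 87.0]]
311 [[48.0, 52.0, 86.0], [48.0, 16.0, 87.0], [48.0, -26.0, 87.0]]
314 [[47.0, 52.0, 88.0], [46.0, 16.0, 88.0], [46.0, -26.0, 89.0]]
317 [[45.0, 52.0, 90.0], [44.0, 16.0, 88.0], [44.0, -26.0, 89.0]]
320 [[44.0, 51.0, 91.0], [43.0, 16.0, 91.0], [44.0, -26.0, 92.0]]
323 [[43.0, 51.0, 93.0], [42.0, 16.0, 93.0], [41.0, -26.0, 92.0]]
326 [[41.0, 51.0, 94.0], [40.0, 16.0, 93.0], [41.0, -25.0, 95.0]]
329 [[7.0, 59.0, 54.0], [13.0, 17.0, 63.0], [-3.0, -36.0, 43.0]]
332 [[-40.0, 71.0, 1.0], [-41.0, 18.0, 1.0], [-42.0, -45.0, 0.0]]
335 [[-44.0, 71.0, 1.0], [-44.0, 18.0, 1.0], [-45.0, -45.0, 1.0]]
(155, 256) [125.9  56.  155.6]
(355, 253) [127.9 -29.8 158. ]
[array([46.0375, 74.3883, 83.    ]), array([ 45.1945, -46.8155,  83.    ])]
[-0.7653  0.0061  0.6437] 49.93244388401336 484
```

```bash
python3 -m handwheel '[1,0.03,-0.002,0.01,-0.3,0,0, 1,0.055,-0.002,0.02,-0.3,0,0, 1,0.070,-0.002,0.027,-0.3,0,0, 1,0.077,-0.002,0.032,-0.3,0,0, 1,0.077,-0.002,0.032,-0.3,0,0, 1,0.077,-0.002,0.032,-0.3,0,0]'
python3 -c "
from h import *
to([75,14,61])
im,D=ctrl.get_image('wrist')
for uv in ((155,252),(155,256),(355,250),(355,253),(250,315)): print(uv,sf(fromdepth('wrist',uv,D)[0]).round(1))
im,d=ctrl.get_image('side');cv2.imwrite('pics/side11.png',cv2.resize(im[110:250,100:280],None,fx=4,fy=4,interpolation=cv2.INTER_CUBIC))"
```

```text
t: 13.88
tool_pos: [0.7127, 0.0353, 0.0651]
tool_rot: [-2.104, 0.238, 2.1]
contact_force: [0.5, 0.5, 0.7]
opening: 0.0854
stopframe now [84.4 15.6 65.1] shift [0.0041 0.0016 0.0094] turn [ 0.08 -0.1   0.01] F [0.35 0.61 0.71] q [-0.05  0.39  1.51 -0.    1.24  1.74] t 13.88
tool axes in n,t,z (cols x,y,z):
 [[ 0.002  0.001 -1.   ]
 [ 0.    -1.    -0.001]
 [-1.    -0.    -0.002]]
(155, 252) [95.3 58.7 83. ]
(155, 256) [93.6 58.7 83.5]
(355, 250) [ 96.6 -27.1  83.7]
(355, 253) [ 95.7 -26.9  84.8]
(250, 315) [51.9 18.1 67. ]
```

View pics/side11.png

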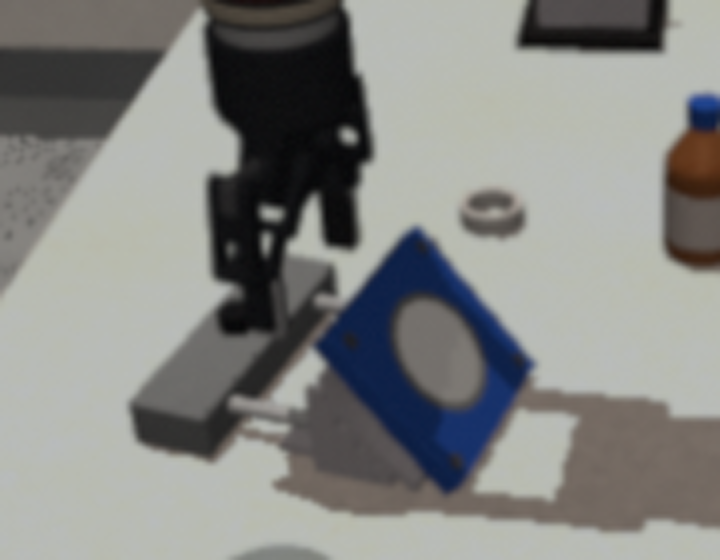

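```bash
python3 -m handwheel '[1,0.001,0.001,0,0,0,0, 1,0.002,0.0015,0,0,0,0, 1,0.003,0.0015,0,0,0,0]'
python3 -c "
from h import *
to([75,14,57])
im,d=ctrl.get_image('side');print(sf(ctrl.get_obs()['tool_pos']))
cv2.imwrite('pics/side12.png',cv2.resize(im[150:220,140:230],None,fx=8,fy=8,interpolation=cv2.INTER_CUBIC))"
```

```text
t: 14.23
tool_pos: [0.713, 0.0333, 0.0617]
tool_rot: [-2.103, 0.239, 2.1]
contact_force: [0.5, -0.2, -0.3]
opening: 0.0854
stopframe now [85.1 13.8 61.7] shift [ 0.0047 -0.0002  0.0101] turn [ 0.05 -0.09  0.01] F [ 0.53 -0.09 -0.26] q [-0.06  0.4   1.51 -0.    1.24  1.74] t 14.23
tool axes in n,t,z (cols x,y,z):
 [[ 0.002  0.001 -1.   ]
 [ 0.    -1.    -0.001]
 [-1.    -0.    -0.002]]
[84.6574 13.8027 61.0729]
```

View pics/side12.png

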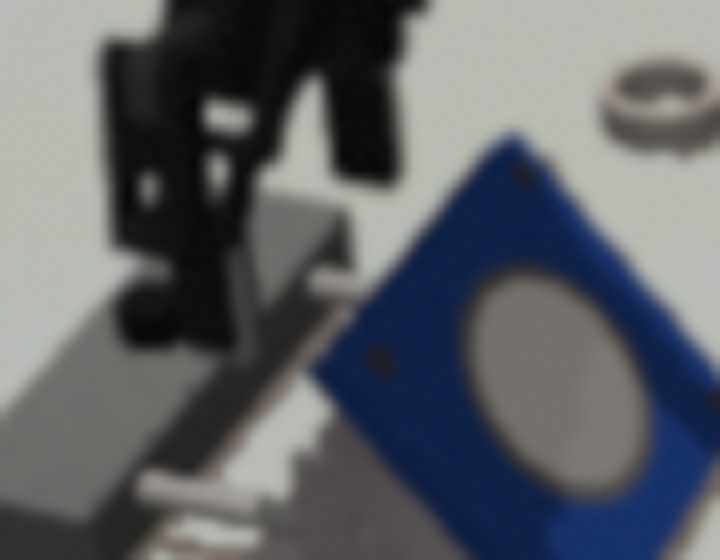

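```bash
python3 -c "
from h import *
for p,N in (((185,345),95.7),((250,358),73.7),((400,185),73.7),((335,175),95.7)):
  uv=(140+p[0]/8-.44,150+p[1]/8-.44); c,d=ray('side',uv); c=sf(c); d=np.array([d[0]@n,d[0]@t,d[0][2]])
  X=c+d*((N-c[0])/d[0]); print('n-plane',X.round(1), 't-plane',[ (c+d*((T-c[1])/d[1])).round(1).tolist() for T in (69,57,-28,-42)])
"
```

```text
n-plane [95.7 63.2 76.6] t-plane [[92.1, 69.0, 81.1], [99.6, 57.0, 71.6], [153.3, -28.0, 4.3], [162.2, -42.0, -6.7]]
n-plane [73.7 67.3 79.6] t-plane [[72.7, 69.0, 81.0], [79.9, 57.0, 71.5], [131.0, -28.0, 4.1], [139.5, -42.0, -7.0]]
n-plane [ 73.7 -27.7  77.3] t-plane [[23.0, 69.0, 144.3], [29.3, 57.0, 136.0], [73.8, -28.0, 77.1], [81.2, -42.0, 67.4]]
n-plane [ 95.7 -30.   75.3] t-plane [[41.1, 69.0, 144.0], [47.7, 57.0, 135.6], [94.6, -28.0, 76.6], [102.3, -42.0, 66.9]]
```

```bash
python3 -m handwheel '[1,0.002,0,0.002,0,0,0, 1,0.0035,0,0.005,0,0,0, 1,0.0035,0,0.008,0,0,0, 1,0.0035,0,0.011,0,0,0, 1,0.0035,0,0.014,0,0,0, 1,0.0035,0,0.017,0,0,0, 1,0.0035,0,0.020,0,0,0]'
python3 -c "
from h import *
to([75,14,57])"
python3 -m handwheel '[1,0,0,0.002,0,0,0, 1,0,0,0.004,0,0,0, 1,0,0,0.007,0,0,0, 1,0,0,0.010,0,0,0]'
python3 -c "
from h import *
to([75,14,57])
im,d=ctrl.get_image('side')
cv2.imwrite('pics/side13.png',cv2.resize(im[110:250,110:290],None,fx=4,fy=4,interpolation=cv2.INTER_CUBIC))"
```

```text
t: 14.87
tool_pos: [0.6927, 0.0382, 0.0575]
tool_rot: [-2.103, 0.238, 2.101]
contact_force: [2.0, 0.3, 1.3]
opening: 0.0854
stopframe now [64.2 14.  57.5] shift [ 0.0005 -0.     -0.0108] turn [ 0.06 -0.05  0.01] F [1.85 0.71 1.27] q [-0.05  0.36  1.56  0.    1.22  1.74] t 14.87
tool axes in n,t,z (cols x,y,z):
 [[ 0.001  0.001 -1.   ]
 [ 0.    -1.    -0.001]
 [-1.    -0.    -0.001]]
t: 15.2
tool_pos: [0.6832, 0.0402, 0.0578]
tool_rot: [-2.103, 0.238, 2.101]
contact_force: [0.6, -0.7, 0.6]
opening: 0.0853
stopframe now [54.5 13.8 57.8] shift [ 0.0008 -0.0001 -0.0205] turn [ 0.06 -0.05  0.01] F [ 0.74 -0.57  0.56] q [-0.05  0.34  1.59 -0.    1.21  1.75] t 15.2
tool axes in n,t,z (cols x,y,z):
 [[ 0.001  0.001 -1.   ]
 [ 0.    -1.    -0.001]
 [-1.    -0.    -0.001]]
```

View pics/side13.png

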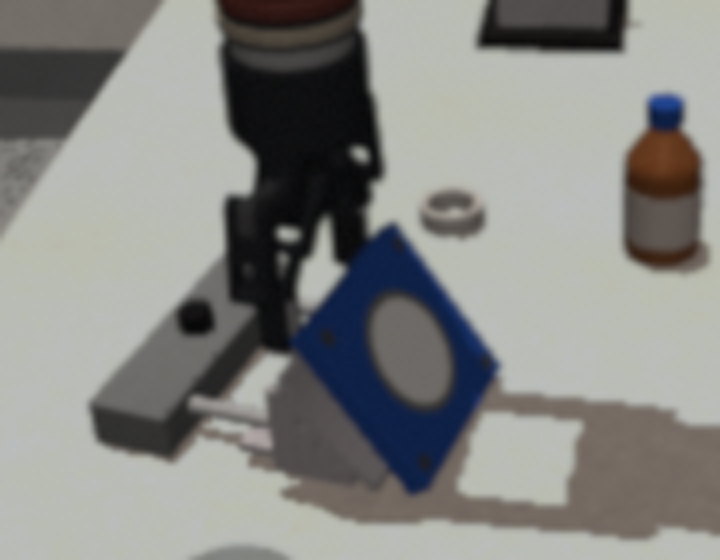

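Both fingers are hooked behind the top edge and the lid is coming upright. I'll keep pulling.

```bash
python3 -m handwheel '[1,0,0,0.003,0,0,0, 1,0,0,0.006,0,0,0, 1,0,0,0.009,0,0,0, 1,0,0,0.012,0,0,0, 1,0,0,0.015,0,0,0, 1,0,0,0.018,0,0,0, 1,0,0,0.021,0,0,0, 1,0,0,0.024,0,0,0, 1,0,0,0.027,0,0,0, 1,0,0,0.030,0,0,0]'
python3 -c "
from h import *
to([75,14,57])
im,d=ctrl.get_image('side')
cv2.imwrite('pics/side14.png',cv2.resize(im[110:250,110:290],None,fx=4,fy=4,interpolation=cv2.INTER_CUBIC))"
```

```text
t: 16.08
tool_pos: [0.6534, 0.0471, 0.0572]
tool_rot: [-2.102, 0.238, 2.102]
contact_force: [-0.4, -0.4, 0.5]
opening: 0.0855
stopframe now [23.9 13.8 57.2] shift [ 0.0002 -0.0001 -0.0511] turn [ 0.06  0.02 -0.  ] F [-0.25 -0.5   0.45] q [-0.04  0.28  1.66  0.    1.2   1.76] t 16.08
tool axes in n,t,z (cols x,y,z):
 [[-0.     0.001 -1.   ]
 [-0.    -1.    -0.001]
 [-1.     0.     0.   ]]
```

View pics/side14.png

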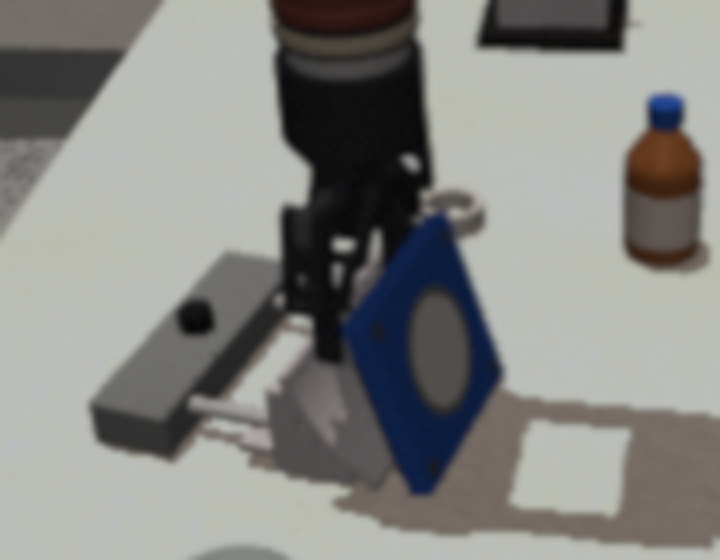

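```bash
python3 -m handwheel '[1,0,0,0.003,0,0,0, 1,0,0,0.006,0,0,0, 1,0,0,0.009,0,0,0, 1,0,0,0.012,0,0,0, 1,0,0,0.015,0,0,0, 1,0,0,0.018,0,0,0, 1,0,0,0.021,0,0,0, 1,0,0,0.024,0,0,0, 1,0,0,0.027,0,0,0, 1,0,0,0.030,0,0,0, 1,0,0,0.033,0,0,0]'
python3 -c "
from h import *
to([75,14,57])
im,d=ctrl.get_image('side')
cv2.imwrite('pics/side15.png',cv2.resize(im[110:250,110:290],None,fx=4,fy=4,interpolation=cv2.INTER_CUBIC))"
```

```text
t: 17.05
tool_pos: [0.6214, 0.0544, 0.0574]
tool_rot: [-2.102, 0.238, 2.102]
contact_force: [0.4, -1.2, -0.8]
opening: 0.0852
stopframe now [-8.9 13.8 57.4] shift [ 0.0004 -0.0001 -0.0839] turn [ 0.06 -0.01  0.  ] F [ 0.69 -1.03 -0.75] q [-0.03  0.21  1.74 -0.    1.19  1.76] t 17.05
tool axes in n,t,z (cols x,y,z):
 [[ 0.     0.001 -1.   ]
 [ 0.    -1.    -0.001]
 [-1.    -0.    -0.   ]]
```

View pics/side15.png

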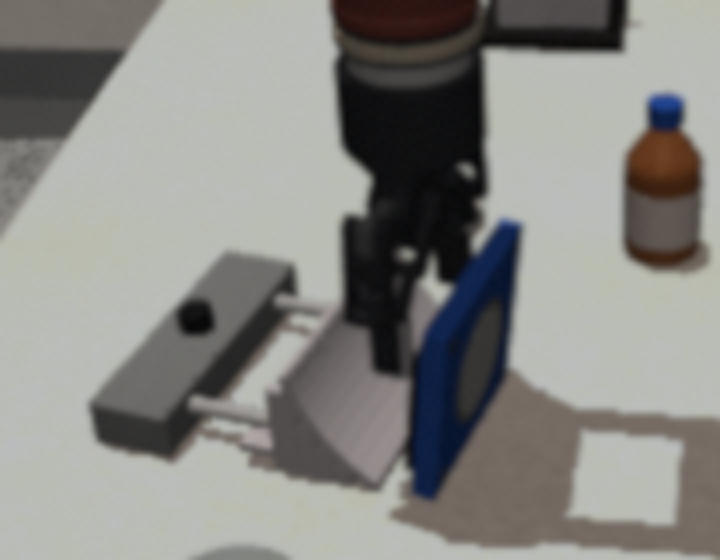

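```bash
python3 -m handwheel '[1,0,0,0.003,0,0,0, 1,0,0,0.006,0,0,0, 1,0,0,0.009,0,0,0, 1,0,0,0.012,0,0,0, 1,0,0,0.015,0,0,0, 1,0,0,0.018,0,0,0, 1,0,0,0.021,0,0,0, 1,0,0,0.023,0,0,0, 1,0,0,0.023,0,0,0]'
python3 -c "
from h import *
to([75,14,57])
im,d=ctrl.get_image('side')
cv2.imwrite('pics/side16.png',cv2.resize(im[110:250,110:290],None,fx=4,fy=4,interpolation=cv2.INTER_CUBIC))"
```

```text
t: 17.85
tool_pos: [0.5987, 0.0597, 0.0572]
tool_rot: [-2.102, 0.238, 2.102]
contact_force: [0.3, 0.1, -1.0]
opening: 0.0855
stopframe now [-32.2  13.8  57.2] shift [ 0.0002 -0.0001 -0.1072] turn [ 0.07  0.02 -0.  ] F [ 0.33  0.13 -1.03] q [-0.02  0.17  1.8   0.    1.18  1.77] t 17.85
tool axes in n,t,z (cols x,y,z):
 [[-0.     0.001 -1.   ]
 [-0.    -1.    -0.001]
 [-1.     0.     0.   ]]
```

View pics/side16.png

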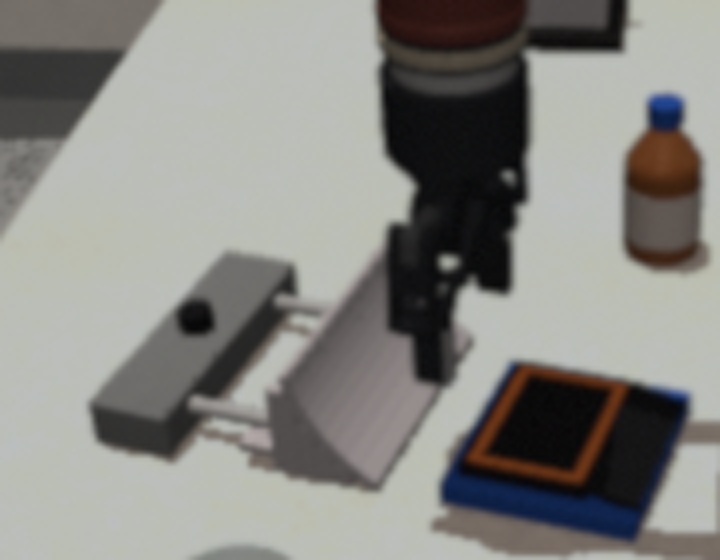

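The lid has tipped over and lies flat with its orange seal up; the fingers hang clear above the stop. I'll raise the arm and check flatness and the bystanders.

```bash
python3 -m handwheel '[1,-0.03,0,0,0,0,0, 1,-0.07,0,0,0,0,0, 1,-0.10,0,0,0,0,0, 1,-0.13,0,0,0,0,0, 1,-0.15,0,0,0,0,0, 1,-0.15,0,0,0,0,0, 1,-0.15,0,0,0,0,0]'
python3 -c "
from h import *
to([75,14,57])
im,D=ctrl.get_image('side');cv2.imwrite('pics/side17.png',im)
m=cv2.inRange(cv2.cvtColor(im,cv2.COLOR_BGR2HSV),(3,120,60),(18,255,255));m[:205]=0;m[:,:210]=0;m[:,290:]=0
ys,xs=np.nonzero((m>0)&(D>.3));P=np.array([sf(p) for p in fromdepth('side',np.c_[xs,ys],D)])
A=np.c_[P[:,:2]-P[:,:2].mean(0),np.ones(len(P))];c=np.linalg.lstsq(A,P[:,2],rcond=None)[0];print(len(P),P.mean(0),'slopes deg',np.degrees(c[:2]),'h',c[2])
r=0
for p in ((275,172),(174,292),(222,162)): print(plane('side',p,0))
a=np.load('side0.npz')['im'];print('bottle/beaker/ring diff',[int(cv2.absdiff(a[y0:y1,x0:x1],im[y0:y1,x0:x1]).mean()) for x0,x1,y0,y1 in ((262,290,132,178),(145,195,245,305),(212,234,152,172))])
im,D=ctrl.get_image('top');cv2.imwrite('pics/top17.png',im)
"
```

```text
t: 18.48
tool_pos: [0.6002, 0.0595, 0.209]
tool_rot: [-2.105, 0.238, 2.098]
contact_force: [-0.9, -0.5, -0.2]
opening: 0.0856
stopframe now [-30.7  13.9 209. ] shift [ 0.1524  0.0001 -0.1052] turn [ 0.06 -0.2   0.04] F [-0.76 -0.66 -0.19] q [-0.02  0.01  1.69 -0.    1.43  1.77] t 18.48
tool axes in n,t,z (cols x,y,z):
 [[ 0.003  0.001 -1.   ]
 [ 0.001 -1.    -0.001]
 [-1.    -0.001 -0.003]]
253 [-82.6235  25.9013  21.8588] slopes deg [0.2257 0.1618] h 21.858814653991363
[[ 0.4982 -0.1472  0.    ]]
[[0.6694 0.2873 0.    ]]
[[ 0.6461 -0.1882  0.    ]]
bottle/beaker/ring diff [3, 4, 4]
```

View pics/side17.png

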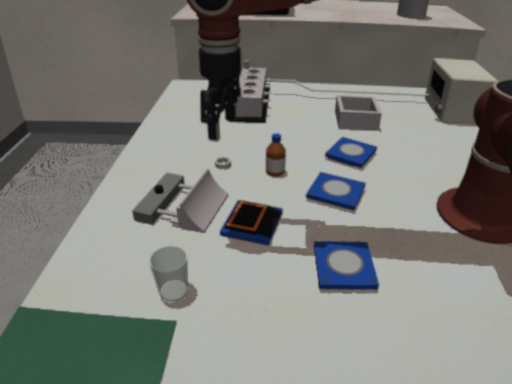

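The lid lies flat at (252,221) with its seal up, 21.9 mm high and with under 0.3° of slope. The bystanders have not moved, so I'm handing in.

```bash
python3 -c "
from h import *
print(ctrl.finish_job())"
```

```text
the job is handed in; nothing more can be done
None
```

The lid now lies on the bench, turned over with its seal up, and I handed the job in at about 18.5 s. The hand-in reports no verdict.

- **Ride-up and press:** I slid the lid along the bench into the stop with both open fingertips until it rode up and its foot stopped dead. It leaned at about 50° by a depth-image plane fit. I pressed with 12.3 N, then briefly with 14.7 N because bench friction takes part of the push. That is the push measured at the wrist; the lid-to-stand force was not measured directly.
- **Tipping:** I drew back, hooked the top edge from behind above the stop and pulled it past upright. It fell onto its blue face, and its foot stayed about where it was.
- **Last checks:** The seal face is 21.9 mm up, and the fitted slopes are under 0.3°. The bottle, beaker and ring look the same as in the first picture. The gripper was clear at 0.21 m, with no contact force beyond sensor noise.
- **One disagreement:** A first tilt fit gave 59°, but depth dropouts had spoiled it. I repeated it without them and got 49.9°.

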